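# Free a clock movement from its hold-down holder

### The job

Swing the red hinged hold-down bar up and right over so that it stays open by itself, then slide the brass clock movement out of the open end of its holder and across the mat onto the black leather pad, leaving it centred on the pad and squared up with it. The movement must stay flat on the bench, never lifted, and the jar, oil pot, blue dial tray and little clock must be left where they stand; leave the bar open.

Things in the scene. Friction and masses are not known exactly. Their poses are not given: they have to be found in the camera images.
- holder: Aluminium holder fixed to the bench, no floor. Origin: channel centre line at bench level, z up. Two rails along its y (inner faces x = +-51.5 mm, 13 mm wide, 16 high, y -95 to 115 mm); rear wall 22 high, inner face y = 115; open at -y, flat bench from there to the pad. Bar rest 22.5 high at x -64.5 to -51.5, y -78 to -34; hinge lugs 36 high at x 63 to 85, y -91 to -21.
- bar (a joint): Red hold-down bar's angle, rad: 0 shut (level across channel and movement), growing as the free end rises; stop at 2.05. Swings freely, 140 g: let go below about 1.6 it falls shut, past that it falls open and stays. Shut, it spans holder y -77 to -34 mm, underside 23 mm up; a lip on its -y edge reaches down to 8 mm and blocks the way out.
- bar_hinge (a point): Centre of the bar's hinge, on the +x side of the holder at holder (74, -56, 30) mm; the hinge axis is the holder's y axis.
- bar_grip (a point): Middle of the black grip tab at the bar's free end, beyond the holder's -x rail; 168 mm from the hinge, 30 mm above the bench when shut. The tab is 55 mm long along the bar, 20 mm wide (along the hinge axis), 12 mm thick. Pinched across its 20 mm width it can turn between the fingers as the bar swings.
- movement: Brass clock movement, a flat block 98 mm (its x) by 110 mm (its y) by 20 mm high, about 0.45 kg, free to slide. Origin at the centre of its underside. It starts in the channel, axes along the holder's, its front (-y) edge under the bar, with at least 45 mm of free channel between its rear face and the rear wall.
- pad: Thin black leather pad lying flat on the mat, 155 mm (its x) by 170 mm (its y), flush with the bench for practical purposes. Origin at its centre. The movement's y axis must end up parallel to the pad's y axis, the movement's centre on the pad's.
- jar: Amber glass jar with black cap, 62 mm diameter, 75 mm high, loose, 0.25 kg; origin at its underside's centre. Stands beside the way out of the holder. Leave it alone.
- oiler: Grey lidded oil pot, 64 mm diameter, 62 mm high, loose, 0.35 kg; origin at its underside's centre. Stands beside the way out of the holder, opposite the jar. Leave it alone.
- dial_tray: Round blue dial tray, 100 mm diameter, 16 mm high, loose, 0.2 kg; origin at its underside's centre. Stands just beyond the pad. Leave it alone.
- clock: Small wooden clock, 44 mm (its x) by 84 mm (its y) by 80 mm high, loose, 0.4 kg; origin at its underside's centre. Stands just beyond the pad. Leave it alone.
Mind the look-alikes: they are no part of the job. Of the things like the movement, leave any that is green; of the rest the larger one is meant.

How it is judged:
By the outcome, as a careful person would: the job done as asked, in the order asked, and still so for the second after the job is handed in, with the robot touching nothing.
It also fails if it takes over 72 s, if anything falls off the work surface, if the arm or the gripper's body presses on something with over 40 N, if the wrist force passes 120 N, or if a joint passes its speed limit or range.

### The arm

A 6-joint arm with a two-finger parallel gripper is mounted at the origin on the work surface. World frame = base frame: x ahead of the robot, y to its left, z up, the work surface at z = 0. Lengths are in m, angles in rad, forces in N, time in s.
With the tool pointing down it reaches from about 0.35 to 0.925 m from the base axis. Payload 6.4 kg.
Tool frame: the origin (TCP) lies at the very end of the fingers, on their centre line; the grasp point (between the pads) lies 19 mm behind it; z points along the fingers, y is the line along which they close (so a half turn about z gives the same grasp; the last joint's range is limited). The gripper opens to 85 mm and grips with 20 to 120 N. Pads are 22 mm wide; open, the fingers measure 114 mm over their backs; the gripper's body (76 mm by 85 mm) begins 54 mm behind the grasp point. The pads swing forward as they close: fully open they stand 13 mm farther back than shut.
Start: joints at [1.105, 0.245, 1.558, -0, 1.339, -0.174], TCP at [0.187, 0.623, 0.231] pointing down, gripper open.
Joint ranges: [-3.13, 3.13], [-1.02, 2.26], [0.13, 2.54], [-0.95, 4.09], [0.21, 2.88], [-2.74, 2.74]. Speed limits (rad/s): [2.57, 2.57, 3.14, 3.14, 3.14, 3.14].

### API

Orientations are given as a unit quaternion [x, y, z, w].
In Python, from cell import env gives the robot as it stands.
- The arm moves only by the shell command python3 -m crank 'ROWS' [OPENING]. ROWS is JSON, a list that holds one entry, the list of rows, each a list of 6 numbers: the shift along the tool's x, y, z scaled (see below), then the turn, a rotation vector about the tool's x, y, z scaled (see below). In form: [[[dx, dy, dz, wx, wy, wz], ...]]. A call has 1 to 5 rows; each row is the pose to reach, as a shift and turn from the pose commanded when the call began, along the tool's axes at that moment; what a row does not reach only later rows make up. The controller multiplies each number of a shift by 0.25 m and each number of a turn by 1.5 rad. A row lasts 1/8 s, in which the tool goes at most 62.5 mm and 10.7 degrees, less where a joint would pass 70% of its speed; a pose out of reach is approached as far as the arm can. A call with a number of a shift or a turn outside -1 to 1 is refused whole. A call with a gripper value outside its range is refused whole. OPENING is the opening, from -1 (shut) to 1 (fully open), set as the call begins (- or left out, the last holds). The fingers move at their own pace and stop on an object; the grip force is fixed at half the most. Time passes only in rows, so rows that repeat a pose let the fingers close. It gives the time, the measured TCP pose, the force, the opening and the grip force at its end, in the units of the state.
- env.observe(): the state, without advancing time (a new reading comes with each control period).
- env.capture(name): name is "scene" or "top" or "wrist"; returns a dict with "frame" (400x640x3 uint8, red, green, blue), "intrinsics" (3x3 intrinsics, pixels), "k1" (the pictures are not rectified: a ray, as slopes to the right and down, at radius r is drawn at 1 + k1 r^2 times it, then the intrinsics apply), "cam_to_world" (4x4, takes a point from camera to world coordinates). Camera axes: x right, y down, z forward; pixel columns grow to the right and rows downward; lengths in m; the calibration is good to about 2 mm. A picture is of the moment at which its call begins. There is no depth.
- env.job_done(): hands the job in; it is judged then, once.
The state is a dict: "time_s": time; "q": joint angles; "joint_vel": joint speeds; "joint_torque": joint torques, N m; "position": TCP position; "eef_rot": TCP orientation; "contact_force": force on the tool from outside, world axes, zero at the start; "moment": the same for the moment, N m; "grip_width": finger opening in m; "gripper_force": force on a finger pad.
Only numpy, scipy, OpenCV 4.12 (cv2) and the standard library are available. Lean on these libraries where they do the work, as an engineer would, in place of code of your own. Each camera call takes 0.05 s, during which the arm holds its last target. There are 200 camera calls.

## Working session

There is one attempt and no reset: what is moved stays moved. The work goes in short steps, Python scripts to look and compute and a shell command to move; the robot and the scene stay as the last step left them, time stands still between calls to the robot, and variables do not carry over. Pictures are saved under pics/ and viewed, at most 10 in all, crops included, and the job is handed in when it is done.

```bash
ls; mkdir -p pics; cat > h.py <<'E'
import numpy as np, cv2
from cell import env
from scipy.spatial.transform import Rotation as R
def cap(n,fn=None):
    c=env.capture(n)
    if fn: cv2.imwrite('pics/'+fn,cv2.cvtColor(c['frame'],cv2.COLOR_RGB2BGR))
    return c
def ray(c,uv):
    K=np.array(c['intrinsics']);k=float(c['k1']);uv=np.atleast_2d(np.array(uv,float))
    d=cv2.undistortPoints(uv.reshape(-1,1,2),K,np.array([k,0,0,0,0])).reshape(-1,2)
    T=np.array(c['cam_to_world']);D=np.c_[d,np.ones(len(d))]@T[:3,:3].T
    return T[:3,3],D
def onz(c,uv,z):
    o,D=ray(c,uv);return o+D*((z-o[2])/D[:,2])[:,None]
def proj(c,P):
    T=np.linalg.inv(np.array(c['cam_to_world']));P=np.atleast_2d(P)
    p=P@T[:3,:3].T+T[:3,3];s=p[:,:2]/p[:,2:];s=s*(1+float(c['k1'])*(s**2).sum(1))[:,None]
    K=np.array(c['intrinsics']);return s@K[:2,:2].T+K[:2,2]
E
python3 - <<'E'
from h import *
for n in('top','scene'):
    c=cap(n,n+'0.png');print(n,c['k1'],np.round(c['cam_to_world'],3).tolist())
print(env.observe())
E
```

```text
pics
top -0.0350574292879575 [[-0.074, -0.973, 0.219, 0.372], [-0.997, 0.073, -0.014, 0.001], [-0.002, -0.22, -0.976, 0.966], [0.0, 0.0, 0.0, 1.0]]
scene -0.05265941658751074 [[0.749, 0.343, -0.567, 1.023], [0.662, -0.417, 0.623, -0.522], [-0.023, -0.842, -0.539, 0.478], [0.0, 0.0, 0.0, 1.0]]
{'time_s': 0.1, 'q': array([ 1.10491291e+00,  2.45742635e-01,  1.55892179e+00,  8.43445681e-07,
        1.33868396e+00, -1.74084067e-01]), 'joint_vel': array([-0.00044257, -0.00116126, -0.00242424,  0.00068557,  0.00014932,
        0.00044876]), 'joint_torque': array([-8.55053822e-04, -4.30671537e+01, -3.27127862e+01, -2.06403124e-04,
        2.90426920e-03, -2.46392227e-05]), 'position': array([0.1867413 , 0.62206579, 0.23027558]), 'eef_rot': array([ 1.45382647e-01,  9.89375114e-01, -8.33176239e-04, -2.76523017e-04]), 'contact_force': array([-0.6604631 , -0.54529645, -0.51249437]), 'moment': array([ 0.04290386, -0.03298372, -0.01057712]), 'gripper_force': 0.0, 'grip_width': 0.08542401253833978}
```

View pics/top0.png

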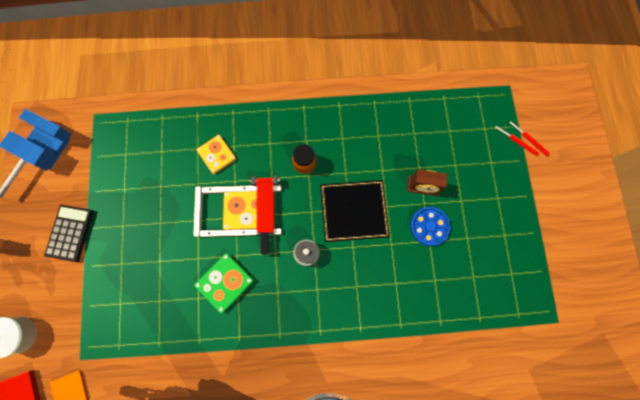

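View pics/scene0.png

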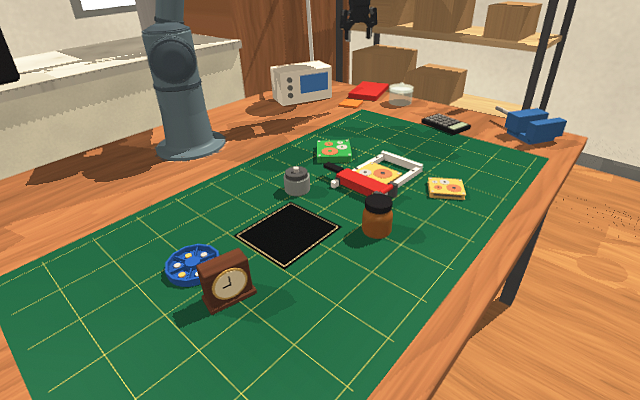

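The top view shows the holder at about (197–282, 185–237) with its open end to the right (world −y). The bar grip is at (264, 243), the pad at (355, 211), the jar at (304, 158) and the oil pot at (306, 253). The tray is at (431, 226) and the clock at (428, 183). The green movement and the small brass one are decoys.

```bash
python3 - <<'E'
from h import *
c=cap('top');f=c['frame'];hsv=cv2.cvtColor(f,cv2.COLOR_RGB2HSV);H,S,V=cv2.split(hsv)
def roi(m,x0,x1,y0,y1):
    o=np.zeros_like(m,np.uint8);o[y0:y1,x0:x1]=m[y0:y1,x0:x1];return o
def big(m):
    cs,_=cv2.findContours(m,cv2.RETR_EXTERNAL,cv2.CHAIN_APPROX_NONE);return max(cs,key=cv2.contourArea)
def rect(name,m,z):
    k=big(m)[:,0,:].astype(float);P=onz(c,k,z)[:,:2].astype(np.float32)*1000
    r=cv2.minAreaRect(P);print(name,np.round(r[0],1),np.round(r[1],1),round(r[2],2),len(k));return r
notgreen=((H<35)|(H>95)|(S<60)).astype(np.uint8)
rect('pad',roi(((V<60)|((H<25)&(V>60))|((S<80)))*1,312,398,172,250).astype(np.uint8),0)
white=((S<70)&(V>150)).astype(np.uint8)
rect('rails',roi(white,190,290,180,245),0.016)
red=(((H<6)|(H>174))&(S>180)&(V>120)).astype(np.uint8)
rect('bar',roi(red,250,285,170,240),0.037)
br=((H>8)&(H<35)&(S>80)&(V>120)).astype(np.uint8)
rect('mov',roi(br,212,260,190,232),0.020)
blk=(V<55).astype(np.uint8)
rect('tab',roi(blk,255,275,232,262),0.036)
rect('jarcap',roi(blk,285,320,140,172),0.075)
rect('tray',roi(((H>100)&(H<130)&(S>120))*1,400,460,200,250).astype(np.uint8),0.016)
rect('oiler',roi(((S<60)&(V>70)).astype(np.uint8),288,325,236,270),0.062)
rect('clock',roi(((H<20)&(S>60))*1,400,455,160,203).astype(np.uint8),0.04)
cv2.imwrite('pics/t1.png',cv2.cvtColor(cv2.resize(f[130:290,180:460],None,fx=2.85,fy=2.85,interpolation=cv2.INTER_CUBIC),cv2.COLOR_RGB2BGR))
E
```

```text
pad [ 555.9 -114.2] [165.7 154.6] 89.98 234
rails [577.9 223.3] [163.3 134.3] 87.5 325
bar [579.7 116.4] [ 44. 142.] 87.75 136
mov [574.1 184.1] [ 86.8 103. ] 88.37 141
tab [482.1 121.3] [22.6 50.3] 87.24 49
jarcap [692.6   8.2] [54.4 50.5] 24.16 58
tray [ 496.7 -303.9] [101.8 100.5] 57.97 111
oiler [448.8  20.1] [60.4 60. ] 85.74 72
clock [ 607.3 -304.8] [98.9 61.7] 76.87 102
```

View pics/t1.png

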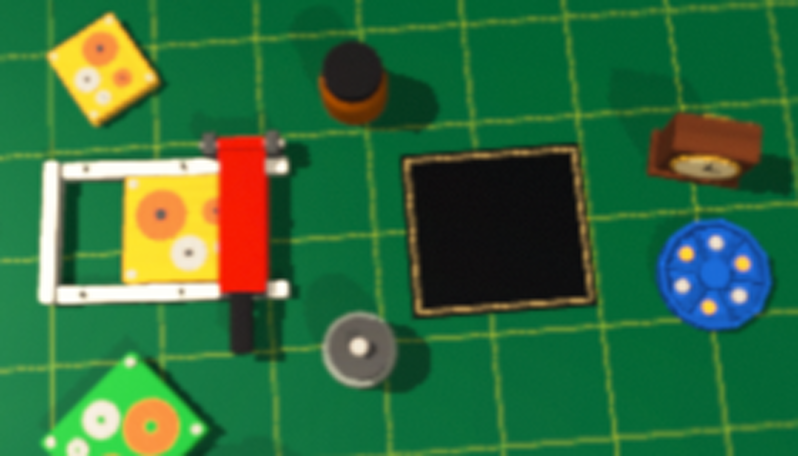

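```bash
cat >> h.py <<'E'
def pose(x,y,z,yaw,tilt=0):
    """TCP mm; yaw deg = heading of tool y in world; tilt = deg about world axis along tool y"""
    a=np.radians(yaw);ty=np.array([np.cos(a),np.sin(a),0]);tz=np.array([0,0,-1.])
    M=np.c_[np.cross(ty,tz),ty,tz];M=R.from_rotvec(ty*np.radians(tilt)).as_matrix()@M
    return np.array([x,y,z])/1000.,M
def now():
    o=env.observe();return o['position'],R.from_quat(o['eef_rot']).as_matrix()
def plan(*wps,start=None):
    p,M=start or now()
    for w in wps:
        q,N=pose(*w);d=M.T@(q-p)/.25;r=R.from_matrix(M.T@N).as_rotvec()/1.5
        print(w,'->',np.round(d,4).tolist(),np.round(r,4).tolist(),'dist',round(np.linalg.norm(q-p)*1000),'deg',round(np.degrees(np.linalg.norm(r)*1.5),1))
        p,M=q,N
E
python3 - <<'E'
from h import *
plan((310,415,230,87.5),(410,240,200,87.5),(482,122,120,87.5))
E
```

```text
(310, 415, 230, 87.5) -> [-0.7103, -0.6517, 0.0025] [-0.001, -0.0003, -0.1655] dist 241 deg 14.2
(410, 240, 200, 87.5) -> [-0.4302, -0.6819, 0.12] [0.0, 0.0, 0.0] dist 204 deg 0.0
(482, 122, 120, 87.5) -> [-0.3083, -0.459, 0.32] [0.0, 0.0, 0.0] dist 160 deg 0.0
```

```bash

python3 -m crank '[[[-0.71,-0.652,0,0,0,-0.1655],[-0.71,-0.652,0,0,0,-0.1655],[-0.71,-0.652,0,0,0,-0.1655],[-0.71,-0.652,0,0,0,-0.1655],[-0.71,-0.652,0,0,0,-0.1655]]]' 1
python3 -m crank '[[[-0.43,-0.682,0.12,0,0,0],[-0.43,-0.682,0.12,0,0,0],[-0.43,-0.682,0.12,0,0,0],[-0.43,-0.682,0.12,0,0,0],[-0.43,-0.682,0.12,0,0,0]]]'
python3 -m crank '[[[-0.308,-0.459,0.32,0,0,0],[-0.308,-0.459,0.32,0,0,0],[-0.308,-0.459,0.32,0,0,0],[-0.308,-0.459,0.32,0,0,0],[-0.308,-0.459,0.32,0,0,0]]]'
python3 - <<'E'
from h import *
cap('wrist','w0.png');plan((481,122,11,87.5))
E
```

```text
time_s: 0.78
position: [0.3115, 0.413, 0.2311]
eef_rot: [0.024, 1.0, -0.0, -0.0]
contact_force: [-0.0, 0.3, -0.5]
grip_width: 0.0853
gripper_force: 0.0
time_s: 1.4
position: [0.4101, 0.2405, 0.2011]
eef_rot: [0.022, 1.0, 0.0, -0.0]
contact_force: [-0.8, -1.1, 0.2]
grip_width: 0.0855
gripper_force: 0.0
time_s: 2.02
position: [0.4819, 0.1241, 0.1219]
eef_rot: [0.021, 1.0, 0.0, 0.0]
contact_force: [-0.6, 0.1, 0.0]
grip_width: 0.0852
gripper_force: 0.0
(481, 122, 11, 87.5) -> [0.0043, -0.009, 0.4446] [0.0003, 0.0009, 0.0017] dist 111 deg 0.2
```

View pics/w0.png

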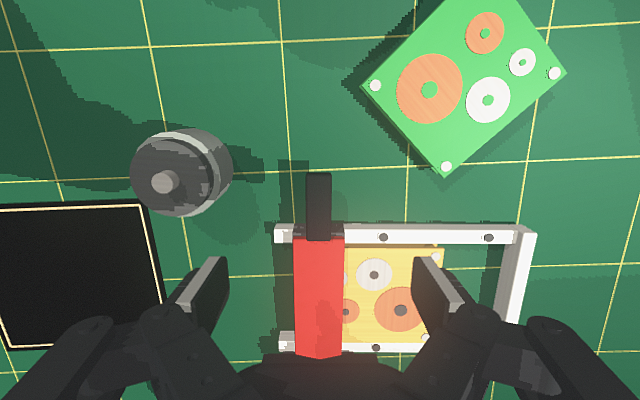

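The wrist view shows the tab at (305–332, 172–240), slightly left of the tool centreline. The holder's −x rail runs from (274, 224) to about (537, 232).

```bash
python3 - <<'E'
from h import *
c=cap('wrist');f=c['frame'];hsv=cv2.cvtColor(f,cv2.COLOR_RGB2HSV);V=hsv[...,2]
print('tab',np.round(onz(c,[(306,173),(331,173),(307,240),(330,240)],.036)*1000).tolist())
print('rail corner',np.round(onz(c,[(274,224)],.016)*1000),'rear',np.round(onz(c,[(537,233)],.022)*1000))
red=((f[...,0]>150)&(f[...,1]<110)&(f[...,2]<110)).astype(np.uint8);red[345:]=0;red[:,:280]=0;red[:,360:]=0
cs,_=cv2.findContours(red,0,1);k=max(cs,key=cv2.contourArea);r=cv2.minAreaRect(np.float32(onz(c,k[:,0],.037)[:,:2]*1000));print('bar',r)
w=((f.min(2)>150)).astype(np.uint8);w[:218]=0;w[:,350:][248:]=0;w[246:]=0;w[:,:350]=0;w[:,510:]=0
ys,xs=np.nonzero(w);P=onz(c,np.c_[xs,ys],.016)[:,:2]*1000;l=cv2.fitLine(np.float32(P),2,0,.01,.01).ravel();print('rail dir',np.degrees(np.arctan2(l[1],l[0])),l)
T=np.array(c['cam_to_world']);print(np.round(np.linalg.inv(T[:3,:3])@now()[1],3).tolist(),np.round(now()[1].T@(T[:3,3]-now()[0]),4))
E
```

```text
tab [[456.0, 116.0, 36.0], [457.0, 134.0, 36.0], [510.0, 114.0, 36.0], [511.0, 132.0, 36.0]]
rail corner [[503.  85.  16.]] rear [[518. 304.  22.]]
bar ((558.7167358398438, 120.32135009765625), (41.21072006225586, 102.8154067993164), 87.48007202148438)
rail dir 87.10672 [5.0475672e-02 9.9872530e-01 5.1725555e+02 2.1751830e+02]
[[0.001, 1.0, -0.001], [-0.955, 0.0, -0.296], [-0.296, 0.001, 0.955]] [ 0.075   0.0005 -0.1418]
```

```bash
python3 -m crank '[[[0,0,0.446,0,0,0.002],[0,0,0.446,0,0,0.002],[0,0,0.446,0,0,0.002],[0,0,0.446,0,0,0.002],[0,0,0.446,0,0,0.002]]]'
python3 -m crank '[[[0,0,0,0,0,0],[0,0,0,0,0,0],[0,0,0,0,0,0],[0,0,0,0,0,0],[0,0,0,0,0,0]]]' -1
python3 -m crank '[[[0,0,0,0,0,0],[0,0,0,0,0,0]]]'
python3 - <<'E'
from h import *
p,M=now();print(p,np.degrees(np.arctan2(M[1,1],M[0,1])))
# arc about hinge, tool kept vertical; grasp point is 19mm above TCP
ex=np.array([.9989,-.047,0]);g0=p+np.array([0,0,.019]);r=.168
hz=g0+r*ex; hz[2]=.030
for th in (0.15,0.35,.55,.75,.95,1.15,1.35,1.55,1.7,1.85,1.93):
    for tl in (0,):
        g=hz-r*np.cos(th)*ex+np.array([0,0,r*np.sin(th)]);t=g-[0,0,.019]
        print(th,np.round((M.T@(t-p))/.25,3).tolist())
E
```

```text
time_s: 2.75
position: [0.4843, 0.1227, 0.0126]
eef_rot: [0.023, 1.0, 0.0, 0.003]
contact_force: [0.8, -0.1, 0.9]
grip_width: 0.0853
gripper_force: 0.0
time_s: 3.38
position: [0.482, 0.123, 0.0101]
eef_rot: [0.023, 1.0, 0.001, -0.0]
contact_force: [-1.6, 5.8, 3.5]
grip_width: 0.0192
gripper_force: 58.6
time_s: 3.62
position: [0.4821, 0.123, 0.0101]
eef_rot: [0.023, 1.0, 0.001, 0.0]
contact_force: [-1.4, 5.2, 3.2]
grip_width: 0.0193
gripper_force: 58.7
[0.48207598 0.12296498 0.01008239] 87.32505925505129
0.15 [-0.008, 0.0, -0.104]
0.35 [-0.041, 0.0, -0.234]
0.55 [-0.099, 0.0, -0.355]
0.75 [-0.18, 0.0, -0.462]
0.95 [-0.281, 0.0, -0.55]
1.15 [-0.397, 0.001, -0.617]
1.35 [-0.525, 0.001, -0.659]
1.55 [-0.658, 0.0, -0.676]
1.7 [-0.759, 0.0, -0.67]
1.85 [-0.857, 0.0, -0.65]
1.93 [-0.908, 0.0, -0.633]
```

```bash
python3 -m crank '[[[-0.008,0,-0.104,0,0,0],[-0.041,0,-0.234,0,0,0],[-0.099,0,-0.355,0,0,0],[-0.18,0,-0.462,0,0,0],[-0.281,0,-0.55,0,0,0]]]'
python3 -m crank '[[[-0.116,0,-0.067,0,0,0],[-0.244,0,-0.109,0,0,0],[-0.377,0,-0.126,0,0,0],[-0.478,0,-0.12,0,0,0],[-0.576,0,-0.1,0,0,0]]]'
python3 -m crank '[[[-0.045,0,0.016,0,0,0],[-0.045,0,0.016,0,0,0],[-0.045,0,0.016,0,0,0]]]'
python3 - <<'E'
from h import *
print(now())
cap('scene','s1.png')
E
```

```text
time_s: 4.25
position: [0.5507, 0.1199, 0.1461]
eef_rot: [0.023, 1.0, 0.001, -0.002]
contact_force: [5.6, 4.9, -14.5]
grip_width: 0.0189
gripper_force: 64.6
time_s: 4.88
position: [0.6946, 0.1135, 0.1702]
eef_rot: [0.023, 1.0, 0.001, -0.003]
contact_force: [-2.3, 4.8, -3.0]
grip_width: 0.0186
gripper_force: 74.1
time_s: 5.25
position: [0.7061, 0.113, 0.1663]
eef_rot: [0.023, 1.0, 0.001, -0.002]
contact_force: [-0.9, 6.0, -2.8]
grip_width: 0.0191
gripper_force: 74.2
(array([0.70606297, 0.11298154, 0.16629992]), array([[-0.99892867,  0.04611479, -0.00386507],
       [ 0.0461087 ,  0.99893507,  0.00164899],
       [ 0.00393699,  0.00146901, -0.99999117]]))
```

View pics/s1.png

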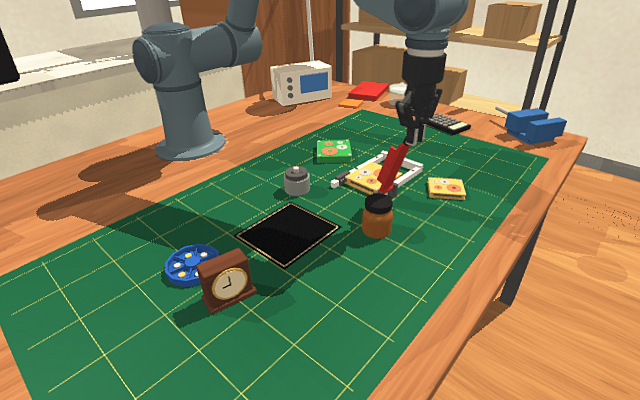

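```bash
python3 -m crank '[[[0,0,0,0,0,0],[0,0,0,0,0,0],[0,0,0,0,0,0],[0,0,0,0,0,0],[0,0,0,0,0,0]]]' 1
python3 -m crank '[[[0,0,-0.2,0,0,0],[0,0,-0.4,0,0,0],[0,0,-0.4,0,0,0]]]'
python3 - <<'E'
from h import *
print(env.observe()['q'])
plan((640,190,260,42),(580,258,160,-2.7))
E
```

```text
time_s: 5.92
position: [0.7073, 0.1117, 0.1684]
eef_rot: [0.023, 1.0, -0.0, 0.0]
contact_force: [-0.5, -0.4, -1.1]
grip_width: 0.0855
gripper_force: 0.0
time_s: 6.3
position: [0.7099, 0.1119, 0.2753]
eef_rot: [0.023, 1.0, 0.0, 0.006]
contact_force: [0.1, -0.2, 0.6]
grip_width: 0.0856
gripper_force: 0.0
[-9.46484325e-04  3.66874454e-01  1.32755925e+00 -8.20360064e-05
  1.43584464e+00 -1.52530372e+00]
(640, 190, 260, 42) -> [0.2943, 0.299, 0.0582] [0.0033, 0.007, 0.5275] dist 106 deg 45.3
(580, 258, 160, -2.7) -> [0.3627, 0.0036, 0.4] [0.0, 0.0, 0.5201] dist 135 deg 44.7
```

```bash
python3 -m crank '[[[0.294,0.299,0.058,0,0,0.5275],[0.294,0.299,0.058,0,0,0.5275],[0.294,0.299,0.058,0,0,0.5275],[0.294,0.299,0.058,0,0,0.5275],[0.294,0.299,0.058,0,0,0.5275]]]'
python3 -m crank '[[[0.363,0.004,0.4,0,0,0.52],[0.363,0.004,0.4,0,0,0.52],[0.363,0.004,0.4,0,0,0.52],[0.363,0.004,0.4,0,0,0.52],[0.363,0.004,0.4,0,0,0.52]]]' 0.3
python3 - <<'E'
from h import *
print(now()[0],env.observe()['grip_width'])
cap('wrist','w1.png');c=cap('top','t2.png')
E
python3 -c "
import cv2
a=cv2.imread('pics/w1.png');b=cv2.imread('pics/t2.png')[100:300,130:480]
b=cv2.resize(b,(640,366),interpolation=cv2.INTER_CUBIC)
import numpy as np
cv2.imwrite('pics/m1.png',cv2.resize(np.vstack([a,b]),None,fx=.78,fy=.78))"
```

```text
time_s: 6.92
position: [0.6367, 0.1901, 0.2527]
eef_rot: [0.408, 0.913, -0.0, -0.001]
contact_force: [1.4, -0.8, 0.3]
grip_width: 0.0854
gripper_force: 0.0
time_s: 7.55
position: [0.5768, 0.2581, 0.1529]
eef_rot: [0.723, 0.691, -0.001, -0.0]
contact_force: [0.1, 0.7, -0.7]
grip_width: 0.0553
gripper_force: 0.0
[0.57676623 0.25805398 0.15287955] 0.05529407563867025
```

View pics/m1.png

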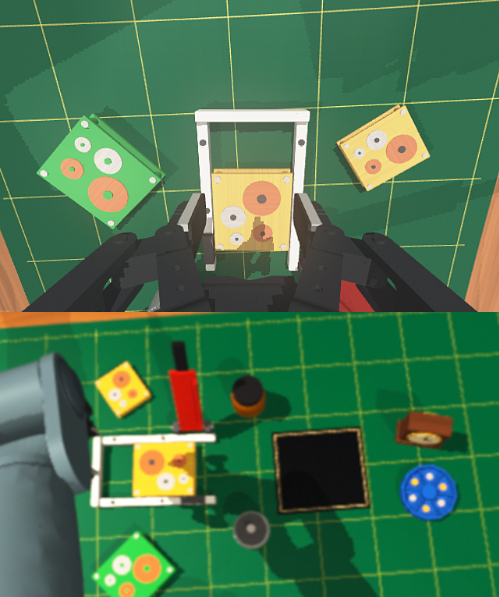

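The wrist view shows the movement's rear edge at about row 218 (columns 273–377), between rails whose outer edges are at about columns 252 and 397. The top view shows the bar lying open.

```bash
python3 - <<'E'
from h import *
c=cap('wrist');f=c['frame'];hsv=cv2.cvtColor(f,cv2.COLOR_RGB2HSV);H,S,V=cv2.split(hsv)
def rect(m,z):
    cs,_=cv2.findContours(m.astype(np.uint8),0,1);k=max(cs,key=cv2.contourArea);P=np.float32(onz(c,k[:,0],z)[:,:2]*1000)
    r=cv2.minAreaRect(P);return r,cv2.boxPoints(r).round(1).tolist()
m=((H>8)&(H<32)&(S>60)&(V>110));m[:,:250]=0;m[:,400:]=0;m[:200]=0;m[330:]=0
m=cv2.morphologyEx(m.astype(np.uint8),cv2.MORPH_CLOSE,np.ones((9,9)))
print('mov',rect(m,.02))
w=(f.min(2)>140);w[:130]=0;w[270:]=0;w[:,:240]=0;w[:,410:]=0
w2=w.copy();w2[215:]=0
# rail columns per row -> inner faces, at z=.016
L=[];Rr=[]
for v in range(170,212,4):
    xs=np.nonzero(w[v])[0]; l=xs[xs<320];r=xs[xs>320]
    L.append((l.max()+.5,v));Rr.append((r.min()-.5,v))
for n,Q in(('L',L),('R',Rr)):
    P=onz(c,Q,.016)[:,:2]*1000;l=cv2.fitLine(np.float32(P),2,0,.01,.01).ravel();print(n,P[[0,-1]].round(1).tolist(),np.degrees(np.arctan2(l[1],l[0])))
col=[(u,np.nonzero(w[:205,u])[0].max()+.5) for u in range(290,360,10)]
print('rear wall lower edge',np.round(onz(c,col,0.0)[[0,-1]]*1000,1).tolist(),np.round(onz(c,col,0.022)[[0,-1]]*1000,1).tolist())
print(now()[0],c['intrinsics'][0])
E
```

```text
mov (((576.9219970703125, 178.3996124267578), (142.16348266601562, 98.73591613769531), 87.50877380371094), [[524.5, 109.5], [623.2000122070312, 105.19999694824219], [629.2999877929688, 247.3000030517578], [530.7000122070312, 251.60000610351562]])
L [[529.8, 278.9], [528.0, 240.6]] 87.4546
R [[629.6, 274.5], [630.9, 236.0]] -89.10804
rear wall lower edge [[551.3, 288.7, 0.0], [608.1, 286.1, 0.0]] [[553.5, 292.0, 22.0], [606.1, 289.7, 22.0]]
[0.57740557 0.25789944 0.15369834] [312.0577003    0.         319.59685847]
```

```bash
python3 - <<'E'
from h import *
c=cap('wrist');f=c['frame'].astype(float)
g=f[205:235,285:365].mean(1).round().astype(int)
print([(205+i,*x) for i,x in enumerate(g.tolist())])
print(onz(c,[(325,215.5),(325,221)],0)[:,1],onz(c,[(325,215.5),(325,221)],.02)[:,1])
plan((579,256,6,-2.6))
E
```

```text
[(205, 93, 128, 94), (206, 92, 126, 92), (207, 92, 122, 90), (208, 91, 119, 88), (209, 91, 118, 87), (210, 92, 118, 87), (211, 92, 118, 87), (212, 92, 118, 87), (213, 90, 117, 86), (214, 80, 112, 85), (215, 145, 139, 92), (216, 217, 176, 108), (217, 236, 201, 121), (218, 236, 205, 123), (219, 234, 203, 122), (220, 229, 195, 118), (221, 208, 166, 103), (222, 230, 194, 117), (223, 244, 221, 133), (224, 244, 222, 135), (225, 243, 221, 134), (226, 243, 220, 134), (227, 243, 220, 136), (228, 243, 220, 136), (229, 243, 221, 136), (230, 243, 222, 137), (231, 242, 217, 134), (232, 240, 209, 131), (233, 240, 204, 129), (234, 240, 200, 128)]
[0.22678715 0.22088548] [0.23401769 0.22851541]
(579, 256, 6, -2.6) -> [-0.0072, 0.0064, 0.5913] [0.0001, -0.0, -0.0001] dist 148 deg 0.0
```

```bash
python3 -m crank '[[[-0.002,0.008,0.2,0,0,0],[-0.002,0.008,0.4,0,0,0],[-0.002,0.008,0.55,0,0,0],[-0.002,0.008,0.595,0,0,0],[-0.002,0.008,0.595,0,0,0]]]'
python3 - <<'E'
from h import *
print(now()[0],env.observe()['contact_force'],env.observe()['grip_width'])
plan((578.3,238,5,-2.6),(571,80,5,-2.6))
E
```

```text
time_s: 8.38
position: [0.5795, 0.2574, 0.0052]
eef_rot: [0.723, 0.69, -0.0, -0.0]
contact_force: [-0.1, 0.6, 0.8]
grip_width: 0.0554
gripper_force: 0.0
[0.57952476 0.25741392 0.00523612] [-0.06277057  0.63119684  0.77655187] 0.05542557013413757
(578.3, 238, 5, -2.6) -> [-0.0778, -0.0013, 0.0009] [-0.0001, 0.0, -0.0008] dist 19 deg 0.1
(571, 80, 5, -2.6) -> [-0.6327, -0.0005, 0.0] [0.0, 0.0, 0.0] dist 158 deg 0.0
```

```bash
python3 -m crank '[[[-0.05,0,0,0,0,0],[-0.08,0,0,0,0,0],[-0.12,0,0,0,0,0],[-0.16,0,0,0,0,0],[-0.2,0,0,0,0,0]]]'
python3 -m crank '[[[-0.05,0,0,0,0,0],[-0.1,0,0,0,0,0],[-0.15,0,0,0,0,0],[-0.2,0,0,0,0,0],[-0.25,0,0,0,0,0]]]'
python3 - <<'E'
from h import *
print(now()[0],env.observe()['contact_force'],env.observe()['grip_width'])
c=cap('wrist','w2.png');cap('top','t3.png')
E
python3 -c "
import cv2,numpy as np
a=cv2.imread('pics/w2.png');b=cv2.imread('pics/t3.png')[100:300,130:480]
b=cv2.resize(b,(640,366),interpolation=cv2.INTER_CUBIC)
cv2.imwrite('pics/m2.png',cv2.resize(np.vstack([a,b]),None,fx=.78,fy=.78))"
```

```text
time_s: 9.0
position: [0.5771, 0.207, 0.0054]
eef_rot: [0.724, 0.69, 0.0, 0.0]
contact_force: [-0.2, 2.4, 1.8]
grip_width: 0.0556
gripper_force: 1.3
time_s: 9.62
position: [0.5739, 0.1442, 0.005]
eef_rot: [0.724, 0.69, -0.0, -0.0]
contact_force: [0.6, 2.5, 1.3]
grip_width: 0.0554
gripper_force: 1.2
[0.57385735 0.14418199 0.00495129] [0.57275747 2.4839856  1.34598893] 0.055376620018280226
```

View pics/m2.png

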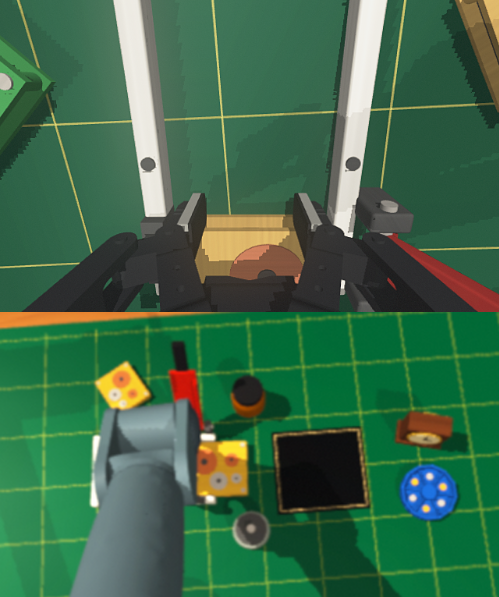

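The wrist view shows the movement's rear edge flush against both fingers at about row 275. The top view shows the movement's front about 100 mm short of the pad, still in line with the channel.

```bash
python3 - <<'E'
from h import *
c=cap('wrist');f=c['frame'].astype(float)
for u in (275,365):
    g=f[262:300,u-6:u+6,0].mean(1).round().astype(int);print(u,g.tolist())
for v in(274,):print(onz(c,[(275,v),(365,v)],0.0)*1000)
# top view: pad & movement front
c=cap('top');f=c['frame'];H,S,V=cv2.split(cv2.cvtColor(f,cv2.COLOR_RGB2HSV))
m=((H>8)&(H<32)&(S>80)&(V>120)).astype(np.uint8);m[:,:236]=0;m[:,275:]=0;m[:165]=0;m[212:]=0
cs,_=cv2.findContours(m,0,1);k=max(cs,key=cv2.contourArea);r=cv2.minAreaRect(np.float32(onz(c,k[:,0],.02)[:,:2]*1000));print(r,cv2.boxPoints(r).round(1).tolist())
p=(V<70).astype(np.uint8);p[:,:315]=0;p[:,395:]=0;p[:175]=0;p[248:]=0
cs,_=cv2.findContours(p,0,1);k=max(cs,key=cv2.contourArea);r=cv2.minAreaRect(np.float32(onz(c,k[:,0],0)[:,:2]*1000));print('pad inner',r)
print(now()[0])
E
```

```text
275 [61, 62, 62, 62, 62, 62, 62, 62, 62, 63, 62, 63, 61, 57, 85, 146, 167, 159, 187, 209, 205, 204, 205, 204, 205, 205, 204, 205, 205, 205, 207, 194, 166, 162, 163, 158, 185, 223]
365 [50, 50, 51, 50, 51, 52, 51, 52, 52, 52, 52, 52, 51, 48, 72, 111, 122, 120, 141, 154, 152, 152, 152, 148, 144, 144, 144, 144, 145, 145, 144, 149, 157, 162, 162, 160, 187, 225]
[[550.26437384 134.62852784   0.        ]
 [597.8131518  132.36272482   0.        ]]
((591.9364624023438, 101.44406127929688), (15.67591381072998, 53.579627990722656), 87.12667846679688) [[564.7999877929688, 95.0], [618.2999877929688, 92.30000305175781], [619.0999755859375, 107.9000015258789], [565.5999755859375, 110.5999984741211]]
pad inner ((543.3889770507812, -100.66301727294922), (160.42442321777344, 190.7089080810547), 0.09690594673156738)
[0.5736579  0.14445692 0.00466931]
```

```bash
python3 -m crank '[[[-0.054,0,0,0,0,0],[-0.109,0,0,0,0,0],[-0.163,0,0,0,0,0],[-0.218,0,0,0,0,0],[-0.272,0,0,0,0,0]]]'
python3 -m crank '[[[-0.048,-0.0035,0,0,0,-0.0033],[-0.096,-0.007,0,0,0,-0.0066],[-0.144,-0.0105,0,0,0,-0.01],[-0.192,-0.014,0,0,0,-0.013],[-0.24,-0.0175,0,0,0,-0.0163]]]'
python3 - <<'E'
from h import *
print(now()[0])
plan((563.4,30,5,-1.2),(563.4,60,160,-1.2),(560,60,330,-1.2))
E
```

```text
time_s: 10.45
position: [0.5707, 0.0761, 0.005]
eef_rot: [0.724, 0.69, -0.0, -0.0]
contact_force: [0.6, 1.2, -0.1]
grip_width: 0.0554
gripper_force: 0.6
time_s: 11.08
position: [0.5636, 0.0167, 0.0051]
eef_rot: [0.715, 0.699, 0.0, 0.0]
contact_force: [0.6, 2.0, -0.6]
grip_width: 0.0554
gripper_force: 0.7
[0.56355281 0.01666463 0.0050689 ]
(563.4, 30, 5, -1.2) -> [0.0533, -0.0018, 0.0003] [0.0, -0.0, -0.0008] dist 13 deg 0.1
(563.4, 60, 160, -1.2) -> [0.12, -0.0025, -0.62] [0.0, 0.0, 0.0] dist 158 deg 0.0
(560, 60, 330, -1.2) -> [-0.0003, -0.0136, -0.68] [0.0, 0.0, 0.0] dist 170 deg 0.0
```

```bash
python3 -m crank '[[[0.03,0,0,0,0,0],[0.06,0,0,0,0,0],[0.06,0,-0.2,0,0,0],[0.06,0,-0.45,0,0,0],[0.06,0,-0.65,0,0,0]]]'
python3 -m crank '[[[-0.2,0,-0.2,0,0,0],[-0.4,-0.01,-0.33,0,0,0],[-0.5,-0.01,-0.33,0,0,0],[-0.5,-0.01,-0.33,0,0,0],[-0.5,-0.01,-0.33,0,0,0]]]'
python3 - <<'E'
from h import *
print(now()[0])
c=cap('wrist','w3.png');c2=cap('top','t4.png');import pickle;pickle.dump((c,c2),open('v3.pkl','wb'))
E
```

```text
time_s: 11.7
position: [0.5644, 0.0334, 0.1702]
eef_rot: [0.715, 0.7, 0.001, 0.001]
contact_force: [0.8, 0.2, -0.3]
grip_width: 0.0556
gripper_force: 0.0
time_s: 12.32
position: [0.5584, -0.0912, 0.2493]
eef_rot: [0.715, 0.699, -0.0, -0.001]
contact_force: [-0.1, 0.3, -0.2]
grip_width: 0.0556
gripper_force: 0.0
[ 0.55839986 -0.09123031  0.24931413]
```

View pics/w3.png

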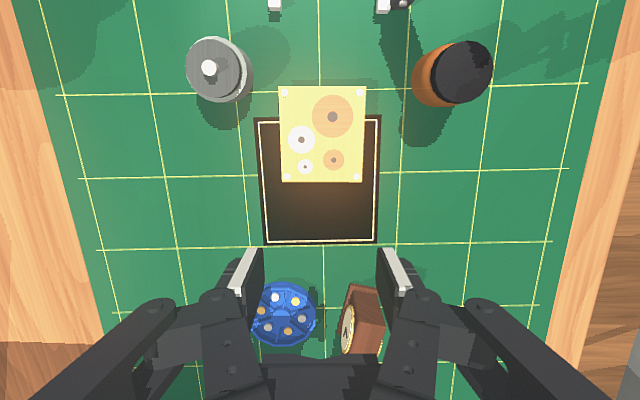

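The wrist view shows the movement at (279–367, 86–182), part-way onto the pad, whose corners are at about (254, 117), (382, 115), (262, 246) and (378, 243). It is slightly turned relative to the pad.

```bash
cat > meas.py <<'E'
from h import *
from itertools import combinations
def edge(c,f,pts,d,z,thr,n=10,mode=0):
    """pts start pixels, step direction d; first crossing of signal>thr (subpixel)"""
    out=[]
    for p in pts:
        s=np.array([p+np.array(d)*t for t in np.arange(0,n,.25)],np.float32)
        v=cv2.remap(f,s[:,0].reshape(1,-1),s[:,1].reshape(1,-1),cv2.INTER_LINEAR).ravel()
        i=np.nonzero(v>thr)[0]
        if len(i) and i[0]>0: out.append(s[i[0]])
    P=onz(c,out,z)[:,:2]*1000
    l=cv2.fitLine(np.float32(P),cv2.DIST_HUBER,0,.01,.01).ravel();return l,P
def inter(a,b):
    A=np.c_[a[:2],-b[:2]];t=np.linalg.solve(A,b[2:]-a[2:]);return a[2:]+t[0]*a[:2]
def ang(l):
    return (np.degrees(np.arctan2(l[1],l[0]))+45)%90-45
def quad(name,E):
    L,Rr,T,B=E;q=[inter(L,T),inter(Rr,T),inter(Rr,B),inter(L,B)];q=np.array(q)
    s=[np.linalg.norm(q[i]-q[(i+1)%4]) for i in range(4)]
    print(name,'centre',q.mean(0).round(1),'sides',np.round(s,1),'edge angles',[round(float(ang(e)),2) for e in E]);return q.mean(0)
E
python3 - <<'E'
from meas import *
import pickle
c=pickle.load(open('v3.pkl','rb'))[0];f=c['frame'];H,S,V=cv2.split(cv2.cvtColor(f,cv2.COLOR_RGB2HSV))
fl=f.astype(np.float32);sat=((fl[...,1]-fl[...,0]))  # greenness: mat >0, pad ~0
print(sat[150,245:262].round(),sat[240:256,320].round(),f[240:256,320].tolist())
A=lambda u0,u1,v0,v1,n:list(np.c_[np.linspace(u0,u1,n),np.linspace(v0,v1,n)])
t=25
L,_=edge(c,sat,A(262,267,135,235,25),(-1,0),0,t,14);Rt,_=edge(c,sat,A(376,372,135,235,25),(1,0),0,t,14)
B,_=edge(c,sat,A(275,365,240,239,25),(0,1),0,t,14)
T,_=edge(c,sat,A(259,275,120,120,9)+A(370,378,119,119,6),(0,-1),0,t,14)
pc=quad('pad',(L,Rt,T,B))
# movement: bright yellow top
y=((H>10)&(H<35)&(V>150)&(S>50)).astype(np.uint8);y[:,:270]=0;y[:,375:]=0;y[:80]=0;y[190:]=0
y=cv2.morphologyEx(y,cv2.MORPH_CLOSE,np.ones((15,15)))
cs,_=cv2.findContours(y,0,1);k=max(cs,key=cv2.contourArea);r=cv2.minAreaRect(np.float32(onz(c,k[:,0],.02)[:,:2]*1000));print('mov',r)
blue=255-fl[...,0] # red channel low outside
L,_=edge(c,blue,A(285,287,95,175,20),(-1,0),.02,105,14);Rt,_=edge(c,blue,A(361,357,95,175,20),(1,0),.02,105,14)
T,_=edge(c,blue,A(293,352,92,92,20),(0,-1),.02,105,14);B,_=edge(c,blue,A(292,352,176,176,20),(0,1),.02,105,14)
mc=quad('mov',(L,Rt,T,B))
E
```

```text
[ 61.  61.  61.  60.  61.  59.  59.  58.  58.  60.  61. -19. -13. -11.
 -12.   0. -25.] [  0. -20.  -4.  -4.  13.  36.  51.  73.  72.  71.  72.  72.  71.  70.
  71.  71.] [[255, 255, 216], [255, 235, 174], [67, 63, 52], [44, 40, 40], [89, 102, 71], [166, 202, 122], [128, 179, 119], [70, 143, 109], [77, 149, 108], [77, 148, 108], [76, 148, 106], [77, 149, 109], [77, 148, 108], [77, 147, 108], [77, 148, 109], [77, 148, 108]]
pad centre [ 557.1 -113.5] sides [156.2 172.9 154.8 171.3] edge angles [0.28, -0.2, 0.27, -0.34]
mov ((563.3390502929688, -48.924110412597656), (119.8659896850586, 118.73860168457031), 1.7848588228225708)
mov centre [562.2 -50.5] sides [ 99.3 110.7  99.2 110.7] edge angles [-1.33, -1.36, -1.21, -1.2]
```

```bash
python3 - <<'E'
from h import *
plan((563.8,45,170,-1.3),(563.6,30,5,-1.3),(563.6,16.3,5,-1.3),(557,-46.8,5,0))
E
```

```text
(563.8, 45, 170, -1.3) -> [0.5442, 0.0106, 0.3173] [-0.0009, -0.0004, 0.0013] dist 158 deg 0.1
(563.6, 30, 5, -1.3) -> [-0.06, 0.0006, 0.66] [0.0, 0.0, 0.0] dist 166 deg 0.0
(563.6, 16.3, 5, -1.3) -> [-0.0548, 0.0012, 0.0] [0.0, 0.0, 0.0] dist 14 deg 0.0
(557, -46.8, 5, 0) -> [-0.2529, -0.0207, 0.0] [0.0, 0.0, -0.0151] dist 63 deg 1.3
```

```bash
python3 -m crank '[[[0.25,0.005,0.1,0,0,0.001],[0.5,0.01,0.2,0,0,0.001],[0.544,0.0106,0.317,0,0,0.001],[0.544,0.0106,0.317,0,0,0.001],[0.544,0.0106,0.317,0,0,0.001]]]'
python3 -m crank '[[[-0.06,0,0.25,0,0,0],[-0.06,0,0.5,0,0,0],[-0.06,0,0.64,0,0,0],[-0.06,0,0.66,0,0,0],[-0.06,0,0.66,0,0,0]]]'
python3 - <<'E'
from h import *
plan((563.6,16.3,5,-1.3),(557,-46.8,5,0))
E
```

```text
time_s: 13.05
position: [0.5649, 0.0433, 0.1717]
eef_rot: [0.715, 0.699, 0.0, 0.001]
contact_force: [0.2, 0.7, 0.4]
grip_width: 0.0551
gripper_force: 0.0
time_s: 13.68
position: [0.5659, 0.0276, 0.0079]
eef_rot: [0.716, 0.698, 0.001, 0.001]
contact_force: [0.6, 0.2, 0.5]
grip_width: 0.0555
gripper_force: 0.0
(563.6, 16.3, 5, -1.3) -> [-0.0454, -0.0082, 0.0115] [0.0023, 0.0003, -0.0014] dist 12 deg 0.2
(557, -46.8, 5, 0) -> [-0.2529, -0.0207, 0.0] [0.0, 0.0, -0.0151] dist 63 deg 1.3
```

```bash
python3 -m crank '[[[0,0,0,0,0,0],[0,0,0,0,0,0]]]'; python3 - <<'E'
from h import *
plan((563.6,17,5,-1.3),(557,-46.8,5,0))
E
```

```text
time_s: 13.92
position: [0.5654, 0.0282, 0.0076]
eef_rot: [0.716, 0.699, 0.001, 0.001]
contact_force: [0.4, -0.2, 0.0]
grip_width: 0.0555
gripper_force: 0.0
(563.6, 17, 5, -1.3) -> [-0.0451, -0.0061, 0.0105] [0.0022, 0.0003, -0.0008] dist 12 deg 0.2
(557, -46.8, 5, 0) -> [-0.2557, -0.0206, 0.0] [0.0, 0.0, -0.0151] dist 64 deg 1.3
```

```bash
python3 -m crank '[[[-0.02,-0.003,0.01,0.002,0,0],[-0.044,-0.006,0.01,0.002,0,-0.001],[-0.044,-0.006,0.01,0.002,0,-0.001]]]'
python3 -m crank '[[[-0.05,-0.0045,0,0,0,-0.004],[-0.1,-0.009,0,0,0,-0.008],[-0.15,-0.0135,0,0,0,-0.012],[-0.19,-0.0165,0,0,0,-0.014],[-0.22,-0.019,0,0,0,-0.015]]]'
python3 - <<'E'
from h import *
p,M=now();print(p,np.degrees(np.arctan2(M[1,1],M[0,1])))
plan((557,-46.8,5,0))
E
```

```text
time_s: 14.3
position: [0.5621, 0.0169, 0.0032]
eef_rot: [0.715, 0.699, -0.001, -0.001]
contact_force: [-0.1, 0.7, -0.0]
grip_width: 0.0557
gripper_force: 0.0
time_s: 14.92
position: [0.5561, -0.0382, 0.0032]
eef_rot: [0.707, 0.707, -0.001, -0.001]
contact_force: [0.5, 0.7, 0.1]
grip_width: 0.0557
gripper_force: 0.7
[ 0.5561186  -0.03823494  0.00323071] -0.02952150765179107
(557, -46.8, 5, 0) -> [-0.0343, 0.0035, -0.0071] [-0.0021, -0.0001, -0.0003] dist 9 deg 0.2
```

```bash
python3 -m crank '[[[-0.017,0,-0.007,0,0,0],[-0.032,0,-0.007,0,0,0],[-0.032,0,-0.007,0,0,0]]]'
python3 -m crank '[[[0.03,0,0,0,0,0],[0.06,0,0,0,0,0],[0.06,0,-0.2,0,0,0],[0.06,0,-0.45,0,0,0],[0.06,0,-0.65,0,0,0]]]'
python3 -m crank '[[[-0.1,0,-0.2,0,0,0],[-0.25,0,-0.33,0,0,0],[-0.25,0,-0.33,0,0,0],[-0.25,0,-0.33,0,0,0]]]'
python3 - <<'E'
from h import *
p,M=now();print(p,M.round(3).tolist())
c=cap('wrist','w4.png');import pickle;pickle.dump(c,open('v4.pkl','wb'))
E
```

```text
time_s: 15.3
position: [0.5565, -0.0457, 0.0053]
eef_rot: [0.707, 0.707, -0.001, -0.001]
contact_force: [-0.3, -0.2, -0.3]
grip_width: 0.0553
gripper_force: 0.0
time_s: 15.92
position: [0.5571, -0.0298, 0.1702]
eef_rot: [0.707, 0.707, -0.001, -0.0]
contact_force: [0.6, -0.2, 0.6]
grip_width: 0.0553
gripper_force: 0.0
time_s: 16.42
position: [0.5564, -0.092, 0.2488]
eef_rot: [0.707, 0.707, -0.001, -0.002]
contact_force: [-0.2, -0.2, 0.5]
grip_width: 0.0556
gripper_force: 0.0
[ 0.55641061 -0.09197708  0.24883389] [[-0.0, 1.0, -0.005], [1.0, 0.0, 0.001], [0.001, -0.005, -1.0]]
```

View pics/w4.png

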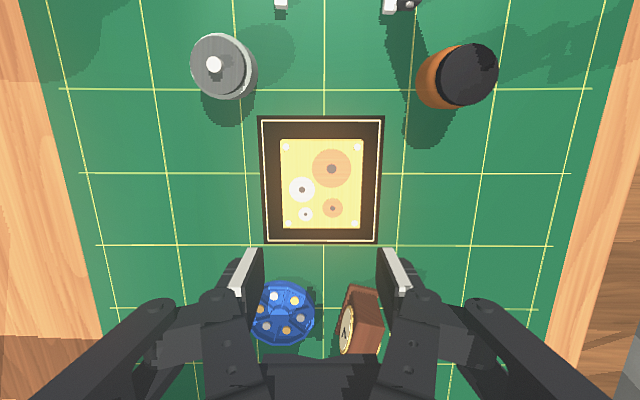

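The movement is at (280–363, 139–229) inside the pad at (257–384, 115–244). It looks centred and square, so I'll measure the residual error.

```bash
python3 - <<'E'
from meas import *
import pickle
c=pickle.load(open('v4.pkl','rb'));f=c['frame'];fl=f.astype(np.float32);sat=fl[...,1]-fl[...,0];inv=255-fl[...,0]
A=lambda u0,u1,v0,v1,n:list(np.c_[np.linspace(u0,u1,n),np.linspace(v0,v1,n)])
t=25
L,_=edge(c,sat,A(266,271,130,232,25),(-1,0),0,t,14);Rt,_=edge(c,sat,A(377,372,130,232,25),(1,0),0,t,14)
B,_=edge(c,sat,A(275,368,238,238,25),(0,1),0,t,14);T,_=edge(c,sat,A(268,375,121,121,25),(0,-1),0,t,14)
pc=quad('pad',(L,Rt,T,B))
L,_=edge(c,inv,A(287,289,148,222,20),(-1,0),.02,105,14);Rt,_=edge(c,inv,A(357,354,148,222,20),(1,0),.02,105,14)
T,_=edge(c,inv,A(295,350,145,145,20),(0,-1),.02,105,14);B,_=edge(c,inv,A(292,350,223,223,20),(0,1),.02,105,14)
mc=quad('mov',(L,Rt,T,B));print(mc-pc)
E
```

```text
pad centre [ 557.  -113.7] sides [155.6 171.7 156.1 171.5] edge angles [0.01, 0.18, 0.05, -0.06]
mov centre [ 558.1 -110.6] sides [ 99.2 113.5  99.3 113.6] edge angles [0.0, 0.08, 0.06, 0.14]
[1.1195068 3.173111 ]
```

```bash
python3 -c "
from cell import env
print(env.job_done())"
```

```text
the job is handed in; nothing more can be done
None
```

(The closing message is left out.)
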